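# Load a label reel into the specimen recorder and snap its cover shut

## Robot

A 7-joint arm with a two-finger parallel gripper is mounted at the origin on the work surface. World frame = base frame: x ahead of the robot, y to its left, z up, the work surface at z = 0. Lengths are in m, angles in rad, forces in N, time in s.
With the tool pointing down it reaches from about 0.425 to 0.925 m from the base axis. Payload 6.8 kg.
Tool frame: the origin (TCP) lies on the centre line of the jaws, within the pads' length; the fingertips stand 14 mm ahead of it and the grasp point (between the pads) lies 5 mm behind it; z points along the fingers, y is the line along which they close (so a half turn about z gives the same grasp; the last joint's range is limited). The gripper opens to 88 mm and grips with 3 to 60 N. Pads are 20 mm wide; open, the fingers measure 115 mm over their backs; the gripper's body (75 mm by 178 mm) begins 61 mm behind the grasp point.
Start: joints at [-1.402, 0.477, 0.022, 1.555, -0.011, 1.109, -0.083], TCP at [0.184, 0.649, 0.237] pointing down, gripper open.
Joint ranges: [-2.96, 2.96], [-0.34, 2.1], [-1.41, 1.46], [0.24, 2.44], [-1.37, 4.51], [0.17, 1.92], [-2.96, 2.96]. Speed limits (rad/s): [2.39, 2.39, 3.14, 3.14, 3.14, 3.14, 3.14].

## Interface

Orientations are given as a rotation vector (axis times angle).
In Python, from workcell import monitor, read_camera, bot gives the robot as it stands.
- The arm moves only by the tool servo_tool, never from a script. Its argument "rows" is a list of rows, each a list of 3 entries, a list of its own where there are three numbers: the finger opening in m, from 0 to 0.0878, then the shift along the world's x, y, z in m, then the turn, a rotation vector about the world's x, y, z in degrees. In form: [[jaw, [tx, ty, tz], [ax, ay, az]], ...]. A call has 1 to 5 rows; each row shifts and turns the commanded pose from where the row before left it; what a row does not reach is not made up. A row lasts 1/10 s, in which the tool goes at most 50 mm and 8.59 degrees, less where a joint would pass 70% of its speed; a pose out of reach is approached as far as the arm can. A call with a gripper value outside its range is refused whole. The fingers move at their own pace and stop on an object; "grip_force" is the grip in N (left out, the last holds). Time passes only in rows, so rows that do not move let the fingers close. It gives the time, the measured TCP pose, the force, the opening and the grip force at its end, in the units of the state.
- monitor.read_state(): the state, without advancing time (a new reading comes with each control period).
- read_camera(name): name is "scene" or "top"; returns a dict with "frame" (420x560x3 uint8, red, green, blue), "z_map" (420x560 float32, m along the optical axis (not along the pixel's ray), 0 where there is no reading), "fx", "fy", "cx", "cy" (pixels), "camera_from_world" (4x4, takes a point from world to camera coordinates). Camera axes: x right, y down, z forward; pixel columns grow to the right and rows downward; lengths in m; the calibration is good to about 2 mm. A picture is of the moment at which its call begins.
- bot.sign_off(): hands the job in; it is judged then, once.
The state is a dict: "time": time; "joint_pos": joint angles; "dq": joint speeds; "tau": joint torques, N m; "tcp_pos": TCP position; "tcp_rot": TCP orientation; "wrist_force": force on the tool from outside, world axes, zero at the start; "torque": the same for the moment, N m; "finger_gap": finger opening in m; "grip_force": force on a finger pad.
Only numpy, scipy, OpenCV 4.12 (cv2) and the standard library are available. Lean on these libraries where they do the work, as an engineer would, in place of code of your own. Each camera call takes 0.05 s, during which the arm holds its last target. There are 200 camera calls.

## Task

Put the full label reel on the upright spindle of the blue recorder, boss up, and turn it until its notches drop over the two orange drive dogs and it sits fully down on the drive plate; do not let it drop down the spindle. Then swing the cover over and press it shut past its catch. Leave the empty reel and the concrete core standing where they are.

Things in the scene. Friction and masses are not known exactly. Their poses are not given: they have to be found in the camera images.
- reel: the full label reel to load, standing upright, 94 mm across, 90 mm tall, 0.35 kg: orange notched foot (z 0 to 11 mm), white paper roll 90 mm across (z 11 to 58), bare core on top. A 22 mm bore runs right through. Four notches in the foot, open below and outwards, 11 mm deep, 16 mm wide at 36 mm from the axis, lie on its +x, +y, -x, -y axes, a blue mark over each. Origin: centre of the underside
- reel_boss (a point): on the reel's axis, 77 mm above its underside, in the middle of where to grip: the bare round orange core end (boss) above the paper, 40 mm across, z 58 to 90 mm of the reel
- recorder: the blue label recorder, fixed, an open-topped box 172 x 172 mm, 112 mm high, walls 8 mm, with a control pod 55 mm deep and 70 mm high on its -x side; the spindle stands in the middle. Origin: centre of the box's underside, z up; the cover hinges along its +y rim, the catch is on its -y rim. A reel resting on top of the drive dogs stands 10 mm too high and blocks the cover
- spindle_base (a point): spindle axis at the top of the drive plate, where the reel's origin must come; axes as the recorder's. The flat plate, 96 mm across, carries two orange dogs: pins 8 mm across, 10 mm tall, half a turn apart, 36 mm from the axis. Plate, dogs and spindle turn together, stiffly (1.5 N m), and stand at a different, unreported angle each time
- spindle_tip (a point): top of the spindle, 80 mm above the drive plate. Spindle 17.6 mm across, its last 12 mm a cone down to 6 mm
- cover (a joint): angle of the recorder's white cover, rad: 0 shut, 1.6 to 1.9 as found (standing open), 1.9 at most. Slow, damped hinge: below about 1.2 it sinks by itself, then rests ajar at about 0.1 on a sprung catch; it takes roughly 7 N pressed down at its free edge to snap past it
- cover_hinge (a point): middle of the cover's hinge line, on the +y rim of the box, 112 mm above the bench; axes as the cover's (when shut, as the recorder's)
- cover_edge (a point): middle of the cover's free edge, on its outer (upper when shut) face, 172 mm from the hinge line. The cover is a plate 172 x 172 x 6 mm, with an orange tab 60 mm wide reaching 16 mm beyond the edge. Shut, this point is 118 mm above the bench over the -y rim
- spent: an empty orange reel, same core and foot as the full one but without paper; leave alone. Origin: centre of the underside
- specimen: grey concrete core, 50 mm across, 100 mm tall, standing; leave alone. Origin: centre of the underside
Mind the look-alikes: they are no part of the job. Leave any pink look-alike of the reel alone.

How it is judged:
On the way, in this order (a step that is already met when the one before it is completed fails the run):
1. the full reel is fully down on the drive plate, over the dogs (z of reel in the frame of spindle_base between -0.004 and 0.004 m and horizontal distance between reel and spindle_base below 0.005 m and angle between reel's own z axis and vertical below 0.06 rad), for 0.2 s.
2. the cover is pressed shut past its catch (value of joint cover below 0.03 rad), for 0.2 s.
At the end, for the whole second after the job is handed in: the full reel is upright (within 0.06 rad) on the spindle (axis within 5 mm), its underside within 4 mm of the drive plate, at rest, and the cover is shut (below 0.03 rad) (all of step 1 and value of joint cover below 0.03 rad and linear speed of reel below 0.02 m/s); the robot touches nothing.
It fails at once if the reel is dropped down the spindle (faster than 0.6 m/s while on or over it) (horizontal distance between reel and spindle_base below 0.02 m and z of reel in the frame of spindle_base below 0.08 m and linear speed of reel above 0.6 m/s).
It fails at once if the empty reel or the concrete core is shifted by more than 30 mm or tipped over (distance of any of spent, specimen from where it was at the start of the episode above 0.03 m or angle between any of spent, specimen's own z axis and vertical above 0.5 rad).
It also fails if it takes over 67 s, if anything falls off the work surface, if the arm or the gripper's body presses on something with over 40 N, if the wrist force passes 120 N, or if a joint passes its speed limit or range.

## Working session

There is one attempt and no reset: what is moved stays moved. The work goes in short steps, Python scripts to look and compute and a tool call to move; the robot and the scene stay as the last step left them, time stands still between calls to the robot, and variables do not carry over. Pictures are saved under pics/ and viewed, at most 10 in all, crops included, and the job is handed in when it is done.

Besides the shell and the picture viewer there is one more tool, called after "Emit:" as name(argument=value, ...), one argument or row to a line, values as JSON. servo_tool: Moves the arm, as the interface text tells. Its arguments: {"type":"object","properties":{"rows":{"type":"array"},"grip_force":{"type":"number"}},"required":["rows"]}

```bash
mkdir -p pics
cat > h.py <<'E'
from workcell import monitor, read_camera, bot
import numpy as np, cv2
def snap(n,f=None):
    c=read_camera(n)
    if f: cv2.imwrite('pics/'+f,c['frame'][:,:,::-1])
    np.save('/tmp/%s.npy'%n,c,allow_pickle=True)
    return c
def world(c,u=None,v=None):
    z=c['z_map']; V,U=np.mgrid[:z.shape[0],:z.shape[1]]
    P=np.stack([(U-c['cx'])/c['fx']*z,(V-c['cy'])/c['fy']*z,z],-1)
    T=np.linalg.inv(c['camera_from_world']); P=P@T[:3,:3].T+T[:3,3]
    P[z==0]=np.nan
    return P
def proj(c,p):
    q=c['camera_from_world']@np.append(p,1); return c['fx']*q[0]/q[2]+c['cx'],c['fy']*q[1]/q[2]+c['cy']
E
python3 - <<'E'
from h import *
a=snap('scene','s1.png');b=snap('top','t1.png')
s=monitor.read_state();print(s['time'],s['tcp_pos'],s['tcp_rot'])
for c in(a,b):
  print(np.linalg.inv(c['camera_from_world']).round(3))
E
```

```text
0.1 [0.18431444 0.64881044 0.23580169] [-4.33400807e-01 -3.11141533e+00  2.53506288e-03]
[[ 0.696  0.398 -0.597  1.333]
 [ 0.718 -0.364  0.594 -0.829]
 [ 0.019 -0.842 -0.539  0.803]
 [ 0.     0.     0.     1.   ]]
[[-0.028 -0.992  0.12   0.448]
 [-0.999  0.032  0.026 -0.061]
 [-0.03  -0.119 -0.992  1.033]
 [ 0.     0.     0.     1.   ]]
```

View pics/s1.png

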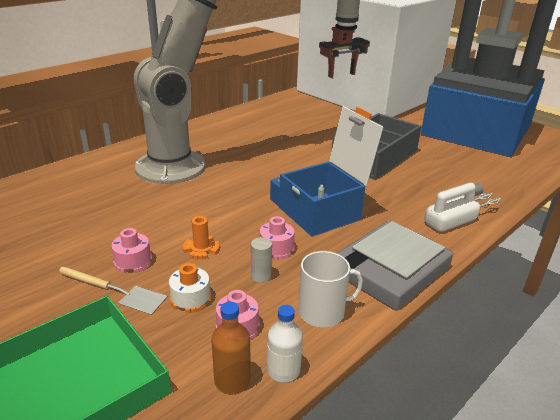

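View pics/t1.png

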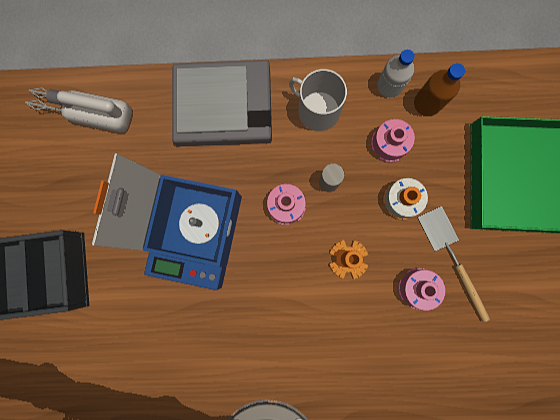

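The scene view shows the white reel at about (188,287), the spent reel at (200,240), the concrete core at (261,260) and the recorder at (318,197). In the top view the reel is at (410,197), the drive plate at (199,223), and the cover stands open on the left.

Run:
```python
from h import *
c=np.load('/tmp/top.npy',allow_pickle=True).item(); f=c['frame'][:,:,::-1]
a=cv2.resize(f[165:235,370:450],None,fx=5,fy=5,interpolation=cv2.INTER_CUBIC)
b=cv2.resize(f[190:260,160:240],None,fx=5,fy=5,interpolation=cv2.INTER_CUBIC)
cv2.imwrite('pics/crop1.png',np.hstack([a,b]))
P=world(c)
print(c['fx'],c['cx'],c['cy'])
for n,(u,v) in dict(boss=(412,190),paper=(397,202),plate=(190,232),tip=(194,223),covr=(130,180),spent=(348,252),spec=(331,172),rim=(190,180)).items(): print(n,P[v,u].round(4))
# reel: boss top ring points
def fit(m):
    q=P[m][:,:2].astype(np.float32); (x,y),r=cv2.minEnclosingCircle(q); return x,y,r,len(q)
V,U=np.mgrid[:420,:560]
def reg(u0,u1,v0,v1,z0,z1): return (U>=u0)&(U<=u1)&(V>=v0)&(V<=v1)&(P[...,2]>z0)&(P[...,2]<z1)
print('boss',fit(reg(385,435,175,220,.084,.096)));print('paper',fit(reg(380,435,170,220,.052,.063)))
for z in(.0,.01,.02,.03,.04): print('plate',z,reg(170,225,195,250,z,z+.01).sum())
m=reg(140,250,165,300,.106,.118); q=P[m][:,:2].astype(np.float32); print('rim',len(q),cv2.minAreaRect(q*1000),cv2.boxPoints(cv2.minAreaRect(q)))
m=reg(90,165,150,250,.13,.35);q=P[m]; print('cover',q.min(0),q.max(0))
cc=q.mean(0); w=np.linalg.svd(q-cc,full_matrices=False)[2]; print(cc,w)
```

```text
425.5491819694774 274.50539140779813 205.99496551959555
boss [ 0.5893 -0.3449  0.0818]
paper [ 0.566  -0.3158  0.0591]
plate [0.5146 0.1712 0.0156]
tip [0.5302 0.1467 0.0828]
covr [0.6067 0.2424 0.2201]
spent [ 0.4553 -0.1946  0.0873]
spec [ 0.6328 -0.1638  0.1005]
rim [0.6237 0.1493 0.1096]
boss (0.5780846476554871, -0.3410678505897522, 0.020045410841703415, 182)
paper (0.5785048007965088, -0.34110018610954285, 0.045051269233226776, 911)
plate 0.0 1586
plate 0.01 1297
plate 0.02 42
plate 0.03 9
plate 0.04 7
rim 1338 ((536.5269775390625, 150.30162048339844), (180.73028564453125, 171.86842346191406), 76.64775085449219) [[0.43204692 0.08222459]
 [0.59926957 0.04253373]
 [0.64100695 0.21837863]
 [0.47378427 0.2580695 ]]
cover [0.47421654 0.2182103  0.13001294] [0.64707548 0.28897483 0.29775461]
[0.55984847 0.25379519 0.22113266] [[-0.08204207  0.18910225  0.97852411]
 [ 0.97060236 -0.20775519  0.1215271 ]
 [-0.22627451 -0.95972815  0.16649843]]
```

View pics/crop1.png

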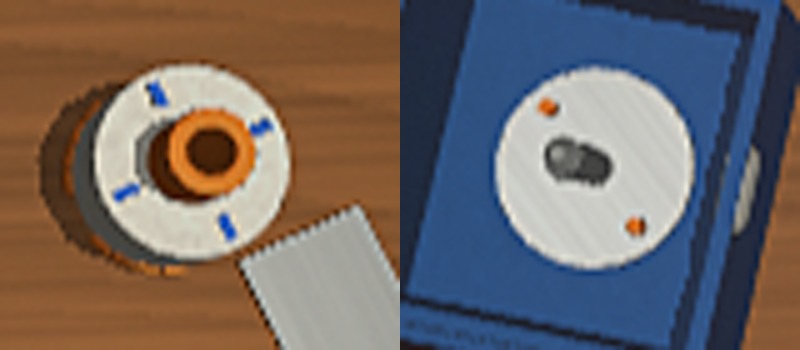

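```bash
cat >> h.py <<'E'
def ray(c,u,v,z):
    T=np.linalg.inv(c['camera_from_world']); d=T[:3,:3]@np.array([(u-c['cx'])/c['fx'],(v-c['cy'])/c['fy'],1]); return T[:3,3]+d*(z-T[2,3])/d[2]
E
python3 - <<'E'
from h import *
from scipy.spatial.transform import Rotation as R
c=np.load('/tmp/top.npy',allow_pickle=True).item()
P=world(c); cen=np.array([.5783,-.341])
for u,v in[(157,94),(260,127),(126,192),(227,227)]:
    p=ray(c,370+u/5,165+v/5,.058)[:2]-cen; print('mark',np.degrees(np.arctan2(p[1],p[0])),np.hypot(*p))
print('boss c',ray(c,370+211/5,165+152/5,.09))
d=[ray(c,160+u/5,190+v/5,.025)[:2] for u,v in[(149,107),(236,226)]]; e=d[0]-d[1]
print('dogs',d,(d[0]+d[1])/2,np.degrees(np.arctan2(e[1],e[0])),np.hypot(*e))
print('plate c',ray(c,160+195/5,190+168/5,.015),'tip',ray(c,160+167/5,190+157/5,.095))
V,U=np.mgrid[:420,:560]
w=(c['frame'].min(-1)>140)&(U>178)&(U<222)&(V>200)&(V<248);q=P[w];print(np.nanmedian(q[:,2]),cv2.minEnclosingCircle(q[:,:2].astype(np.float32)))
M=R.from_rotvec(monitor.read_state()['tcp_rot']).as_matrix();print(M.round(3),np.degrees(np.arctan2(M[1,1],M[0,1])))
E
```

```text
mark 22.405092588264832 0.03214266975940535
mark -69.14990149501818 0.03598968688088753
mark 117.56716672480641 0.03297005901578184
mark -154.69865798154362 0.036303776943749415
boss c [ 0.57592968 -0.34204178  0.09      ]
dogs [array([0.56335966, 0.16932073]), array([0.50507743, 0.127939  ])] [0.53421854 0.14862986] 35.37563140601717 0.07147913084311837
plate c [0.53419266 0.14941636 0.015     ] tip [0.53272423 0.14539326 0.095     ]
0.015465387700447142 ((0.5352793335914612, 0.1515028327703476), 0.048548225313425064)
[[-0.962  0.273 -0.   ]
 [ 0.273  0.962 -0.002]
 [-0.    -0.002 -1.   ]] 74.14015386029621
```

Emit:
servo_tool(
  rows=[
    [0.0875, [0.02, -0.03, 0.025], [0, 0, -8]],
    [0.0875, [0.028, -0.0345, 0.02], [0, 0, -8]],
    [0.0875, [0.028, -0.0345, 0.02], [0, 0, -8]],
    [0.0875, [0.028, -0.0345, 0.02], [0, 0, -8]],
    [0.0875, [0.028, -0.0345, 0.02], [0, 0, -8]],
  ],
  grip_force=25,
)

```text
time: 0.6
tcp_pos: [0.3173, 0.4795, 0.3421]
tcp_rot: [-1.479, -2.771, 0.001]
wrist_force: [-0.3, 1.6, 1.2]
finger_gap: 0.0875
grip_force: 0.0
```

Emit:
servo_tool(
  rows=[
    [0.0875, [0.028, -0.0345, 0.015], [0, 0, -8]],
    [0.0875, [0.028, -0.0345, 0.015], [0, 0, -8]],
    [0.0875, [0.028, -0.0345, 0.015], [0, 0, -8]],
    [0.0875, [0.028, -0.0345, 0], [0, 0, -8]],
    [0.0875, [0.028, -0.0345, 0], [0, 0, -8]],
  ],
)

```text
time: 1.1
tcp_pos: [0.4573, 0.3072, 0.3871]
tcp_rot: [-2.338, -2.098, -0.001]
wrist_force: [0.9, 0.4, 0.1]
finger_gap: 0.0876
grip_force: 0.0
```

Emit:
servo_tool(
  rows=[
    [0.0875, [0.028, -0.0345, 0], [0, 0, -8]],
    [0.0875, [0.028, -0.0345, 0], [0, 0, -8]],
    [0.0875, [0.028, -0.0345, 0], [0, 0, -3]],
    [0.0875, [0.003, -0.045, 0], [0, 0, 0]],
    [0.0875, [0.003, -0.045, 0], [0, 0, 0]],
  ],
)

```text
time: 1.6
tcp_pos: [0.5466, 0.1136, 0.386]
tcp_rot: [2.647, 1.691, -0.002]
wrist_force: [0.1, -0.9, 0.0]
finger_gap: 0.0878
grip_force: 0.0
```

Emit:
servo_tool(
  rows=[
    [0.0875, [0.003, -0.045, -0.01], [0, 0, 0]],
    [0.0875, [0.003, -0.045, -0.01], [0, 0, 0]],
    [0.0875, [0.003, -0.045, -0.02], [0, 0, 0]],
    [0.0875, [0.003, -0.045, -0.02], [0, 0, 0]],
    [0.0875, [0.003, -0.045, -0.02], [0, 0, 0]],
  ],
)

```text
time: 2.1
tcp_pos: [0.5611, -0.1112, 0.3058]
tcp_rot: [-2.647, -1.692, -0.001]
wrist_force: [-0.1, -0.2, 0.0]
finger_gap: 0.0873
grip_force: 0.0
```

Emit:
servo_tool(
  rows=[
    [0.0875, [0.003, -0.045, -0.02], [0, 0, 0]],
    [0.0875, [0.003, -0.045, -0.02], [0, 0, 0]],
    [0.0875, [0.003, -0.045, -0.02], [0, 0, 0]],
    [0.0875, [0.003, -0.045, -0.03], [0, 0, 0]],
    [0.0875, [0.003, -0.045, -0.03], [0, 0, 0]],
  ],
)

```text
time: 2.6
tcp_pos: [0.5759, -0.3293, 0.1899]
tcp_rot: [-2.647, -1.691, -0.0]
wrist_force: [1.2, 0.4, 0.5]
finger_gap: 0.0879
grip_force: 0.0
```

Emit:
servo_tool(
  rows=[
    [0.0875, [0, -0.005, -0.02], [0, 0, 0]],
    [0.0875, [0, 0, 0], [0, 0, 0]],
  ],
)

```text
time: 2.8
tcp_pos: [0.5734, -0.3336, 0.1678]
tcp_rot: [-2.646, -1.685, 0.007]
wrist_force: [-0.2, 0.6, -0.3]
finger_gap: 0.0876
grip_force: 0.0
```

Run:
```python
from h import *
s=monitor.read_state();print(s['time'],s['tcp_pos'],s['tcp_rot'],s['joint_pos'])
a=snap('scene');f=a['frame'][:,:,::-1]
cv2.imwrite('pics/s2.png',cv2.resize(f[190:330,110:270],None,fx=4,fy=4,interpolation=cv2.INTER_CUBIC))
P=world(a);f=a['frame'].astype(int)
V,U=np.mgrid[:420,:560]
m=(U>165)&(U<215)&(V>255)&(V<290)&(P[...,2]>.086)&(P[...,2]<.094);print(cv2.minEnclosingCircle(P[m][:,:2].astype(np.float32)),m.sum())
```

```text
2.8 [ 0.57338296 -0.33355997  0.1677515 ] [-2.64622635 -1.68452368  0.00651571] [-0.01117267  0.60606325  0.65111945  1.67634639 -0.41810915  1.00920994
  0.34584627]
((0.5775640606880188, -0.3424745500087738), 0.02102072164416313) 149
```

View pics/s2.png

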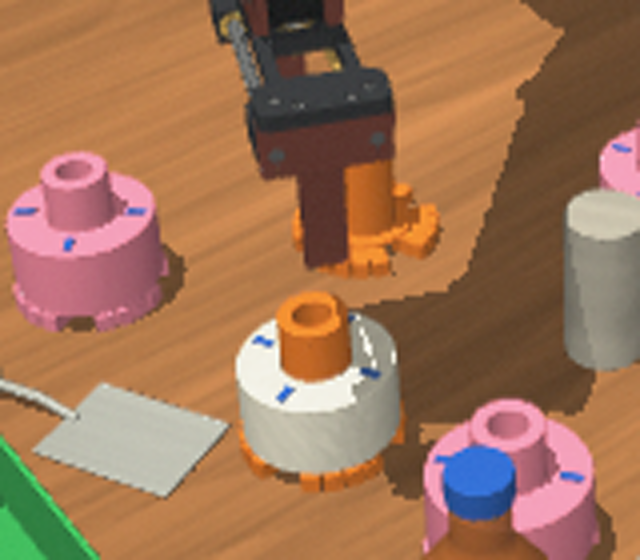

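The close view shows the gripper above and behind the reel, with the boss at about (312,315) in the crop and nothing in the way. Both cameras put the reel at about (0.577,-0.342).

Emit:
servo_tool(
  rows=[
    [0.0875, [0.004, -0.0085, 0], [0, 0, 0]],
    [0.0875, [0, 0, 0], [0, 0, 0]],
    [0.0875, [0, 0, -0.02], [0, 0, 0]],
    [0.0875, [0, 0, -0.02], [0, 0, 0]],
  ],
)

```text
time: 3.25
tcp_pos: [0.5817, -0.3409, 0.1329]
tcp_rot: [2.644, 1.692, 0.004]
wrist_force: [0.1, 0.1, -1.3]
finger_gap: 0.0875
grip_force: 0.0
```

Emit:
servo_tool(
  rows=[
    [0.0875, [-0.003, 0, -0.02], [0, 0, 0]],
    [0.0875, [0, 0, 0], [0, 0, 0]],
    [0.0875, [0, 0, 0], [0, 0, 0]],
  ],
)

```text
time: 3.55
tcp_pos: [0.5778, -0.341, 0.1125]
tcp_rot: [2.646, 1.692, 0.001]
wrist_force: [0.2, 0.4, -0.7]
finger_gap: 0.0873
grip_force: 0.0
```

Emit:
servo_tool(
  rows=[
    [0.0875, [0, -0.001, -0.015], [0, 0, 0]],
    [0.0875, [0, 0, -0.015], [0, 0, 0]],
    [0.0875, [0, 0, -0.0055], [0, 0, 0]],
    [0.06, [0, 0, 0], [0, 0, 0]],
    [0.045, [0, 0, 0], [0, 0, 0]],
  ],
)

```text
time: 4.05
tcp_pos: [0.5769, -0.3424, 0.0757]
tcp_rot: [-2.648, -1.691, 0.0]
wrist_force: [0.0, -0.2, 0.3]
finger_gap: 0.0747
grip_force: 0.0
```

Emit:
servo_tool(
  rows=[
    [0.036, [0, 0, 0], [0, 0, 0]],
    [0.036, [0, 0, 0], [0, 0, 0]],
    [0.036, [0, 0, 0], [0, 0, 0]],
    [0.036, [0, 0, 0], [0, 0, 0]],
    [0.036, [0, 0, 0], [0, 0, 0]],
  ],
)

```text
time: 4.55
tcp_pos: [0.5773, -0.3424, 0.076]
tcp_rot: [2.647, 1.691, 0.001]
wrist_force: [0.8, -0.9, 0.7]
finger_gap: 0.0392
grip_force: 25.0
```

Emit:
servo_tool(
  rows=[
    [0.036, [0, 0, 0.02], [0, 0, 0]],
    [0.036, [0, 0, 0.03], [0, 0, 0]],
    [0.036, [0, 0, 0.035], [0, 0, 0]],
    [0.036, [0, 0, 0.035], [0, 0, 0]],
    [0.036, [0, 0, 0.03], [0, 0, 0]],
  ],
  grip_force=35,
)

```text
time: 5.05
tcp_pos: [0.5765, -0.3421, 0.2269]
tcp_rot: [-2.647, -1.691, 0.001]
wrist_force: [0.4, -1.0, -3.2]
finger_gap: 0.039
grip_force: 35.0
```

Emit:
servo_tool(
  rows=[
    [0.036, [-0.001, 0.015, 0], [0, 0, 0]],
    [0.036, [-0.003, 0.03, 0], [0, 0, 0]],
    [0.036, [-0.003, 0.035, 0], [0, 0, 1.4]],
    [0.036, [-0.003, 0.035, 0], [0, 0, 2]],
    [0.036, [-0.003, 0.035, 0], [0, 0, 2]],
  ],
)

```text
time: 5.55
tcp_pos: [0.5624, -0.1892, 0.2235]
tcp_rot: [-2.56, -1.815, 0.003]
wrist_force: [0.2, 0.6, -3.6]
finger_gap: 0.0392
grip_force: 35.0
```

Emit:
servo_tool(
  rows=[
    [0.036, [-0.003, 0.035, 0], [0, 0, 2]],
    [0.036, [-0.003, 0.035, 0], [0, 0, 2]],
    [0.036, [-0.003, 0.035, 0], [0, 0, 2]],
    [0.036, [-0.003, 0.035, 0], [0, 0, 0]],
    [0.036, [-0.003, 0.035, 0], [0, 0, 0]],
  ],
)

```text
time: 6.05
tcp_pos: [0.5469, -0.0147, 0.2238]
tcp_rot: [-2.464, -1.946, 0.004]
wrist_force: [0.7, 0.6, -4.1]
finger_gap: 0.0394
grip_force: 35.0
```

Emit:
servo_tool(
  rows=[
    [0.036, [-0.003, 0.035, 0], [0, 0, 0]],
    [0.036, [-0.003, 0.035, 0], [0, 0, 0]],
    [0.036, [-0.002, 0.02, 0], [0, 0, 0]],
    [0.036, [-0.001, 0.01, 0], [0, 0, 0]],
    [0.036, [0, 0, 0], [0, 0, 0]],
  ],
)

```text
time: 6.55
tcp_pos: [0.5387, 0.0844, 0.2245]
tcp_rot: [-2.462, -1.949, 0.003]
wrist_force: [-0.5, -0.7, -3.6]
finger_gap: 0.0393
grip_force: 35.0
```

Run:
```python
from h import *
from scipy.spatial.transform import Rotation as R
s=monitor.read_state();M=R.from_rotvec(s['tcp_rot']).as_matrix();print(s['time'],s['tcp_pos'],np.degrees(np.arctan2(M[1,1],M[0,1])),s['wrist_force'],s['finger_gap'])
a=snap('scene');b=snap('top')
A=cv2.resize(a['frame'][120:240,260:390],(520,480),interpolation=cv2.INTER_CUBIC)
B=cv2.resize(b['frame'][180:270,150:240],(280,280),interpolation=cv2.INTER_CUBIC)
o=np.zeros((480,800,3),np.uint8);o[:,:520]=A;o[:280,520:]=B
cv2.imwrite('pics/s3.png',o[:,:,::-1])
# spindle tip by scene earlier picture
print(proj(a,[.534,.148,.095]),proj(a,[.534,.148,.015]))
```

```text
6.55 [0.53865603 0.08441786 0.22446123] -13.280025233668818 [-0.49106643 -0.71451384 -3.57530669] 0.03932651962565546
(np.float64(319.8993160543951), np.float64(185.97547910079084)) (np.float64(318.0212827479379), np.float64(209.91122556031465))
```

View pics/s3.png

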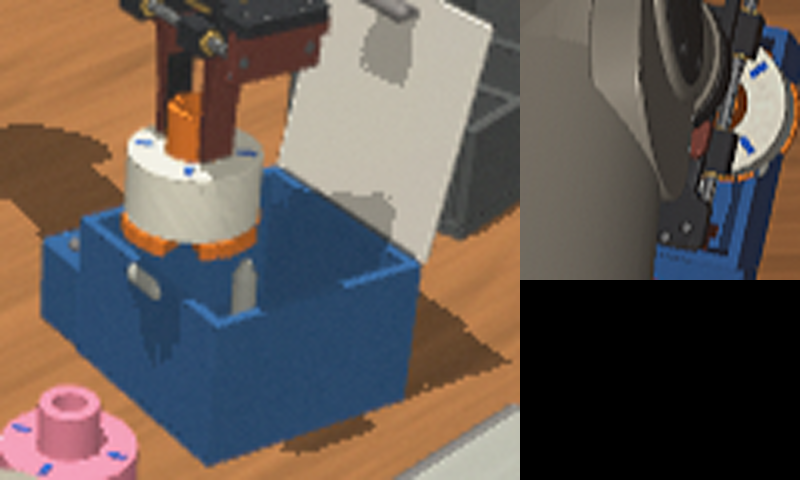

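The reel hangs upright at crop (195,190), which is short of the spindle tip seen at crop (245,260), or (321,185) in the full image. That agrees with the predicted tip. I need to move on about 64 mm in y.

Emit:
servo_tool(
  rows=[
    [0.036, [-0.001, 0.016, 0], [0, 0, 0]],
    [0.036, [-0.001, 0.017, 0], [0, 0, 0]],
    [0.036, [-0.001, 0.017, 0], [0, 0, 0]],
    [0.036, [-0.001, 0.013, 0], [0, 0, 0]],
    [0.036, [0, 0, 0], [0, 0, 0]],
  ],
)

```text
time: 7.15
tcp_pos: [0.5358, 0.1478, 0.2255]
tcp_rot: [-2.464, -1.948, -0.0]
wrist_force: [-0.5, -0.2, -4.0]
finger_gap: 0.0396
grip_force: 35.0
```

Emit:
servo_tool(
  rows=[
    [0.036, [0, 0, 0], [0, 0, 0]],
    [0.036, [0, 0, 0], [0, 0, 0]],
  ],
)

```text
time: 7.35
tcp_pos: [0.5361, 0.1444, 0.2258]
tcp_rot: [2.468, 1.943, -0.0]
wrist_force: [-0.3, -0.6, -3.7]
finger_gap: 0.0396
grip_force: 35.0
```

Run:
```python
from h import *
s=monitor.read_state();print(s['time'],s['tcp_pos'],s['wrist_force'],s['torque'])
a=snap('scene');P=world(a);f=a['frame']
A=cv2.resize(f[110:230,260:390],(780,600)[:2] if 0 else (650,600),interpolation=cv2.INTER_CUBIC)
cv2.imwrite('pics/s4.png',A[:,:,::-1])
zb=s['tcp_pos'][2]-.076
# paper side wall points
V,U=np.mgrid[:420,:560]
m=(f.min(-1)>110)&(U>285)&(U<345)&(V>130)&(V<190)&(P[...,2]>zb+.015)&(P[...,2]<zb+.05)
q=P[m][:,:2]; 
q=q[np.hypot(*(q-s['tcp_pos'][:2]).T)<.06]
from scipy.optimize import least_squares
r=least_squares(lambda p:np.hypot(q[:,0]-p[0],q[:,1]-p[1])-.045,s['tcp_pos'][:2],loss='soft_l1',f_scale=.001);print('reel',r.x,len(q))
for z in(.085,.095):print(proj(a,[*s['tcp_pos'][:2],z]))
```

```text
7.35 [0.53612843 0.14440801 0.2258081 ] [-0.27138282 -0.57727911 -3.65456332] [-0.08225461  0.06136154 -0.01274382]
reel [0.53532644 0.14657611] 385
(np.float64(319.38020379801486), np.float64(189.7497053487216))
(np.float64(319.62061976183963), np.float64(186.67490030069146))
```

View pics/s4.png

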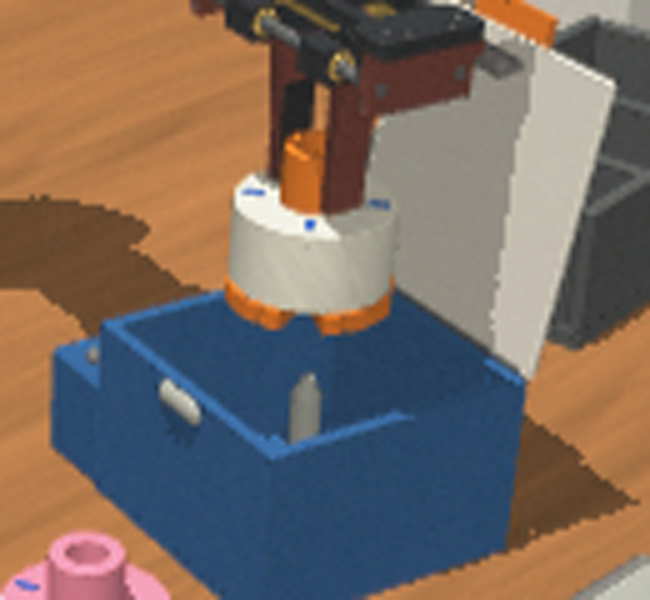

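The reel hangs just above the spindle. The tip is at crop (309,378), and the reel axis passes about 4 crop pixels (2 mm) to its left. The marks are at (253,192), (310,225) and (378,204), and I'll use them for the angle.

Run:
```python
from h import *
a=np.load('/tmp/scene.npy',allow_pickle=True).item()
f=a['frame'].astype(int);V,U=np.mgrid[:420,:560]
m=((f[...,2]-f[...,0]>40)&(U>300)&(U<345)&(V>143)&(V<162)).astype(np.uint8)
n,l,st,ce=cv2.connectedComponentsWithStats(m,connectivity=8)
for i in range(1,n):
    if st[i,4]<3: continue
    p=ray(a,*ce[i],.2078)[:2]; d=p-[.5355,.1462]; print(ce[i],st[i,4],p,np.hypot(*d),np.degrees(np.arctan2(d[1],d[0]))%90)
s=monitor.read_state();print(s['tcp_pos'])
```

```text
[310.5 148. ] 4 [0.50467151 0.13101002] 0.0343675955328566 26.230637128991503
[321.5 154.5] 4 [0.55135089 0.12316592] 0.027961037431061462 34.53378706794439
[0.53612861 0.14447048 0.22584873]
```

Emit:
servo_tool(
  rows=[
    [0.036, [0, 0.0025, -0.01], [0, 0, 0]],
    [0.036, [0, 0, -0.01], [0, 0, 0]],
    [0.036, [0, 0, -0.01], [0, 0, 0]],
    [0.036, [0, 0, -0.01], [0, 0, 0]],
    [0.036, [0, 0, -0.008], [0, 0, 0]],
  ],
)

```text
time: 7.9
tcp_pos: [0.5356, 0.148, 0.1764]
tcp_rot: [-2.466, -1.946, 0.002]
wrist_force: [0.3, 0.5, -2.7]
finger_gap: 0.0393
grip_force: 35.0
```

Emit:
servo_tool(
  rows=[
    [0.036, [0, 0, -0.006], [0, 0, 0]],
    [0.036, [0, 0, -0.006], [0, 0, 0]],
    [0.036, [0, 0, -0.006], [0, 0, 0]],
    [0.036, [0, 0, 0], [0, 0, 0]],
  ],
)

```text
time: 8.3
tcp_pos: [0.5356, 0.1482, 0.159]
tcp_rot: [-2.466, -1.946, 0.002]
wrist_force: [-0.1, -0.3, -3.3]
finger_gap: 0.0392
grip_force: 35.0
```

Emit:
servo_tool(
  rows=[
    [0.036, [0, 0, -0.006], [0, 0, 0]],
    [0.036, [0, 0, -0.006], [0, 0, 0]],
    [0.036, [0, 0, -0.006], [0, 0, 0]],
    [0.036, [0, 0, 0], [0, 0, 0]],
  ],
)

```text
time: 8.7
tcp_pos: [0.5354, 0.1481, 0.1408]
tcp_rot: [-2.466, -1.946, 0.002]
wrist_force: [0.2, 0.6, -3.5]
finger_gap: 0.039
grip_force: 35.0
```

Emit:
servo_tool(
  rows=[
    [0.036, [0, 0, -0.006], [0, 0, 0]],
    [0.036, [0, 0, -0.006], [0, 0, 0]],
    [0.036, [0, 0, -0.006], [0, 0, 0]],
    [0.036, [0, 0, 0], [0, 0, 0]],
  ],
)

```text
time: 9.1
tcp_pos: [0.5353, 0.1481, 0.1228]
tcp_rot: [-2.466, -1.946, 0.003]
wrist_force: [-0.7, -0.6, -4.1]
finger_gap: 0.0391
grip_force: 35.0
```

Emit:
servo_tool(
  rows=[
    [0.036, [0, 0, -0.006], [0, 0, 0]],
    [0.036, [0, 0, -0.006], [0, 0, 0]],
    [0.036, [0, 0, -0.004], [0, 0, 0]],
    [0.036, [0, 0, 0], [0, 0, 0]],
  ],
)

```text
time: 9.5
tcp_pos: [0.5355, 0.1481, 0.1071]
tcp_rot: [-2.466, -1.946, 0.002]
wrist_force: [0.2, 0.9, -3.3]
finger_gap: 0.039
grip_force: 35.0
```

Emit:
servo_tool(
  rows=[
    [0.036, [0, 0, -0.002], [0, 0, 0]],
    [0.036, [0, 0, -0.002], [0, 0, 0]],
    [0.036, [0, 0, -0.002], [0, 0, 0]],
    [0.036, [0, 0, -0.002], [0, 0, 0]],
    [0.036, [0, 0, 0], [0, 0, 0]],
  ],
)

```text
time: 10.0
tcp_pos: [0.5358, 0.1482, 0.0995]
tcp_rot: [-2.466, -1.946, 0.001]
wrist_force: [0.5, 0.6, -3.8]
finger_gap: 0.039
grip_force: 35.0
```

Emit:
servo_tool(
  rows=[
    [0.036, [0, 0, -0.002], [0, 0, 0]],
    [0.036, [0, 0, -0.002], [0, 0, 0]],
    [0.036, [0, 0, -0.002], [0, 0, 0]],
    [0.036, [0, 0, 0], [0, 0, 0]],
  ],
)

```text
time: 10.4
tcp_pos: [0.5358, 0.1482, 0.0935]
tcp_rot: [-2.466, -1.946, 0.001]
wrist_force: [0.1, -0.1, -3.3]
finger_gap: 0.0386
grip_force: 35.0
```

Emit:
servo_tool(
  rows=[
    [0.036, [0, 0, -0.001], [0, 0, 0]],
    [0.036, [0, 0, -0.001], [0, 0, 0]],
    [0.036, [0, 0, -0.001], [0, 0, 0]],
    [0.036, [0, 0, 0], [0, 0, 0]],
  ],
)

```text
time: 10.8
tcp_pos: [0.5361, 0.1483, 0.0918]
tcp_rot: [-2.466, -1.945, -0.001]
wrist_force: [-4.6, -0.8, 9.8]
finger_gap: 0.0391
grip_force: 35.0
```

Emit:
servo_tool(
  rows=[
    [0.036, [0, 0, 0.001], [0, 0, 0]],
    [0.044, [0, 0, 0], [0, 0, 0]],
    [0.06, [0, 0, 0], [0, 0, 0]],
    [0.065, [0, 0, 0], [0, 0, 0]],
    [0.065, [0, 0, 0], [0, 0, 0]],
  ],
)

```text
time: 11.3
tcp_pos: [0.5362, 0.1483, 0.0918]
tcp_rot: [2.466, 1.946, 0.0]
wrist_force: [0.7, -0.3, -0.1]
finger_gap: 0.0633
grip_force: 0.0
```

Emit:
servo_tool(
  rows=[
    [0.065, [0, 0, 0.02], [0, 0, 0]],
    [0.065, [0, 0, 0.03], [0, 0, 0]],
    [0.065, [0, 0, 0.03], [0, 0, 0]],
    [0.065, [0, 0, 0.03], [0, 0, 0]],
    [0.065, [0, 0, 0.03], [0, 0, 0]],
  ],
)

```text
time: 11.8
tcp_pos: [0.5359, 0.1481, 0.233]
tcp_rot: [2.467, 1.945, 0.0]
wrist_force: [0.1, 0.0, 0.2]
finger_gap: 0.065
grip_force: 0.0
```

Emit:
servo_tool(
  rows=[
    [0.065, [0, -0.02, 0.04], [0, 0, 0]],
    [0.04, [-0.01, -0.04, 0.02], [0, 0, 0]],
    [0.02, [-0.01, -0.04, 0], [0, 0, 0]],
    [0.0, [-0.01, -0.04, 0], [0, 0, 0]],
    [0.0, [0, -0.04, 0], [0, 0, 0]],
  ],
)

```text
time: 12.3
tcp_pos: [0.5048, -0.0333, 0.2921]
tcp_rot: [-2.466, -1.945, -0.002]
wrist_force: [0.9, 0.3, 0.7]
finger_gap: 0.0363
grip_force: 0.0
```

Run:
```python
from h import *
s=monitor.read_state();print(s['time'],s['tcp_pos'],s['tcp_rot'],s['finger_gap'],s['joint_pos'])
a=snap('scene');b=snap('top')
A=cv2.resize(a['frame'][110:230,260:390],(480,443),interpolation=cv2.INTER_CUBIC)
B=cv2.resize(b['frame'][170:280,110:240],(320,271),interpolation=cv2.INTER_CUBIC)
o=np.zeros((443,800,3),np.uint8);o[:,:480]=A;o[:271,480:]=B
cv2.imwrite('pics/s5.png',o[:,:,::-1])
for c,u0,u1,v0,v1 in((b,160,235,185,255),(a,290,350,150,220)):
    P=world(c);m=np.zeros((420,560),bool);m[v0:v1,u0:u1]=1
    d=np.hypot(P[...,0]-.535,P[...,1]-.148)
    for lo,hi in((.012,.018),(.023,.043)):
        q=P[m&(d>lo)&(d<hi)&(P[...,2]>.04)]; print(len(q),np.nanpercentile(q[:,2],[10,50,90]) if len(q) else '')
```

```text
12.3 [ 0.50477596 -0.03328568  0.29206203] [-2.46559349e+00 -1.94540565e+00 -1.69475994e-03] 0.036341458338099646 [-0.68718493  0.15563286  0.7172988   1.9205231  -0.11581726  1.10583855
 -0.15858726]
165 [0.08190636 0.10387788 0.1071591 ]
685 [0.07079705 0.07332592 0.07571985]
94 [0.07844453 0.09931257 0.10830976]
146 [0.07461333 0.07656411 0.07879603]
```

View pics/s5.png

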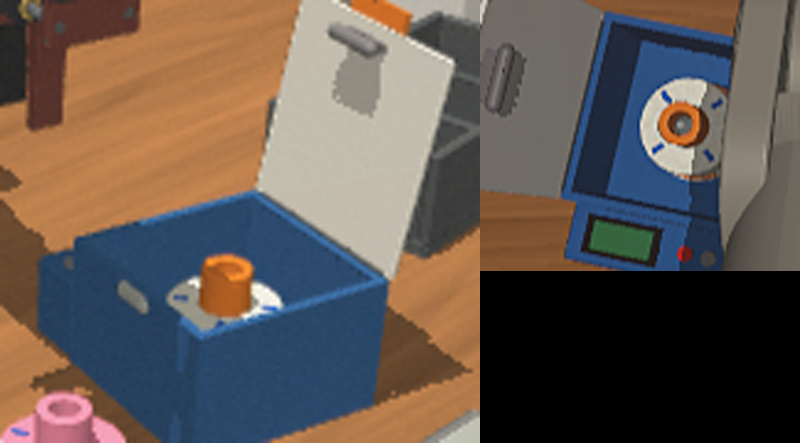

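The reel is fully seated: its paper top is level at about 0.0735 m, and the boss at crop (226,285) sits well below the rim. The cover is still open. Next I go over and behind it.

Emit:
servo_tool(
  rows=[
    [0.0, [0, 0, 0.04], [0, 0, 0]],
    [0.0, [0, 0, 0.04], [0, 0, 0]],
    [0.0, [0.008, 0.042, 0.01], [0, 0, 0]],
    [0.0, [0.008, 0.042, 0], [0, 0, 0]],
    [0.0, [0.008, 0.042, 0], [0, 0, 0]],
  ],
)

```text
time: 12.9
tcp_pos: [0.5303, 0.0963, 0.3826]
tcp_rot: [-2.466, -1.945, -0.003]
wrist_force: [-0.2, -0.8, 0.3]
finger_gap: 0.0007
grip_force: 0.0
```

Emit:
servo_tool(
  rows=[
    [0.0, [0.008, 0.042, 0], [0, 0, 0]],
    [0.0, [0.008, 0.042, 0], [0, 0, 0]],
    [0.0, [0.008, 0.042, 0], [0, 0, 0]],
    [0.0, [0.008, 0.042, 0], [0, 0, 0]],
    [0.0, [0.008, 0.042, 0], [0, 0, 0]],
  ],
)

```text
time: 13.4
tcp_pos: [0.5698, 0.3067, 0.3815]
tcp_rot: [-2.465, -1.946, 0.0]
wrist_force: [0.0, 0.3, 0.4]
finger_gap: 0.0007
grip_force: 0.0
```

Emit:
servo_tool(
  rows=[
    [0.0, [0.005, 0.02, 0], [0, 0, 0]],
    [0.0, [0, 0, 0], [0, 0, 0]],
  ],
)

```text
time: 13.6
tcp_pos: [0.5738, 0.3293, 0.3801]
tcp_rot: [-2.46, -1.953, 0.002]
wrist_force: [0.1, -0.7, -0.9]
finger_gap: 0.0005
grip_force: 0.0
```

Emit:
servo_tool(
  rows=[
    [0.0, [0, 0, -0.04], [0, 0, 0]],
    [0.0, [0, 0, -0.04], [0, 0, 0]],
    [0.0, [0, 0, -0.035], [0, 0, 0]],
    [0.0, [-0.004, -0.018, 0], [0, 0, 0]],
    [0.0, [-0.004, -0.018, 0], [0, 0, 0]],
  ],
)

```text
time: 14.1
tcp_pos: [0.5659, 0.2868, 0.2652]
tcp_rot: [2.466, 1.945, -0.005]
wrist_force: [-0.3, 0.3, 0.8]
finger_gap: 0.0002
grip_force: 0.0
```

Emit:
servo_tool(
  rows=[
    [0.0, [-0.002, -0.01, 0], [0, 0, 0]],
    [0.0, [-0.002, -0.01, 0], [0, 0, 0]],
    [0.0, [-0.002, -0.01, 0], [0, 0, 0]],
    [0.0, [-0.002, -0.01, 0], [0, 0, 0]],
  ],
)

```text
time: 14.5
tcp_pos: [0.559, 0.248, 0.2672]
tcp_rot: [-2.466, -1.946, -0.001]
wrist_force: [0.5, 1.5, 0.9]
finger_gap: 0.0003
grip_force: 0.6
```

Emit:
servo_tool(
  rows=[
    [0.0, [-0.002, -0.01, 0], [0, 0, 0]],
    [0.0, [-0.002, -0.01, 0], [0, 0, 0]],
    [0.0, [-0.003, -0.01, 0], [0, 0, 0]],
    [0.0, [-0.002, -0.01, 0], [0, 0, 0]],
    [0.0, [-0.002, -0.01, 0], [0, 0, 0]],
  ],
)

```text
time: 15.0
tcp_pos: [0.5478, 0.1973, 0.2667]
tcp_rot: [2.466, 1.946, -0.0]
wrist_force: [0.6, 1.8, 1.3]
finger_gap: 0.0003
grip_force: 0.3
```

Emit:
servo_tool(
  rows=[
    [0.0, [-0.002, -0.01, 0], [0, 0, 0]],
    [0.0, [-0.003, -0.01, 0], [0, 0, 0]],
    [0.0, [-0.002, -0.01, 0], [0, 0, 0]],
    [0.0, [-0.002, -0.01, -0.004], [0, 0, 0]],
    [0.0, [-0.002, -0.01, -0.006], [0, 0, 0]],
  ],
)

```text
time: 15.5
tcp_pos: [0.537, 0.1474, 0.2567]
tcp_rot: [2.466, 1.946, 0.001]
wrist_force: [0.7, 1.1, -0.5]
finger_gap: 0.0006
grip_force: 0.1
```

Run:
```python
from h import *
s=monitor.read_state();print(s['time'],s['tcp_pos'],s['wrist_force'])
a=snap('scene')
cv2.imwrite('pics/s6.png',cv2.resize(a['frame'][70:230,250:400],(560,600),interpolation=cv2.INTER_CUBIC)[:,:,::-1])
```

```text
15.5 [0.53695019 0.14741837 0.2566696 ] [ 0.73299922  1.13571015 -0.49013987]
```

View pics/s6.png

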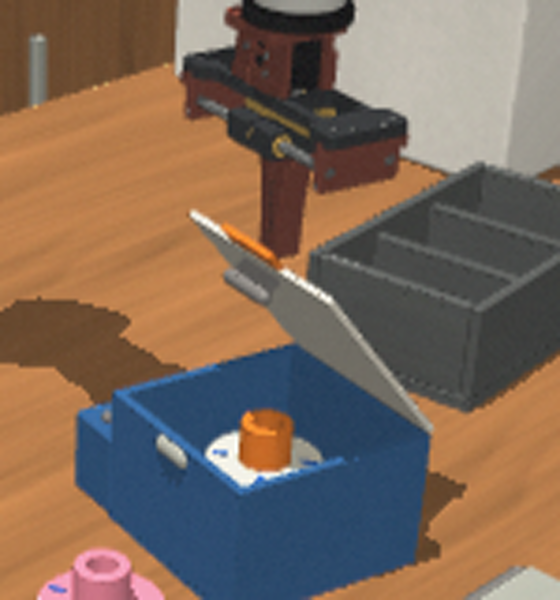

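The cover is at about 55° with the reel untouched inside, so it will sink by itself. I'll move over its free edge and wait.

Emit:
servo_tool(
  rows=[
    [0.0, [0, 0, 0.02], [0, 0, 0]],
    [0.0, [-0.004, -0.018, 0], [0, 0, 0]],
    [0.0, [-0.005, -0.019, 0], [0, 0, 0]],
    [0.0, [-0.005, -0.019, 0], [0, 0, 0]],
    [0.0, [-0.005, -0.018, 0], [0, 0, 0]],
  ],
)

```text
time: 16.05
tcp_pos: [0.5169, 0.0716, 0.2762]
tcp_rot: [-2.468, -1.944, 0.002]
wrist_force: [0.1, 0.1, 0.5]
finger_gap: 0.0006
grip_force: 0.0
```

Emit:
servo_tool(
  rows=[
    [0.0, [0, 0, -0.01], [0, 0, 0]],
    [0.0, [0, 0, -0.01], [0, 0, 0]],
    [0.0, [0, 0, -0.01], [0, 0, 0]],
    [0.0, [0, 0, -0.01], [0, 0, 0]],
    [0.0, [0, 0, -0.01], [0, 0, 0]],
  ],
)

```text
time: 16.55
tcp_pos: [0.5179, 0.0749, 0.2254]
tcp_rot: [-2.465, -1.947, 0.001]
wrist_force: [0.1, -0.3, 0.6]
finger_gap: 0.0008
grip_force: 0.0
```

Run:
```python
from h import *
s=monitor.read_state();print(s['time'],s['tcp_pos'],s['wrist_force'])
a=snap('scene');P=world(a);f=a['frame'];V,U=np.mgrid[:420,:560]
d=P-np.array([.535,.149,0]);yr=d[...,0]*.231+d[...,1]*.973;xr=d[...,0]*.973-d[...,1]*.231
m=(abs(xr)<.08)&(yr>-.12)&(yr<.11)&(P[...,2]>.108)&(f.min(-1)>90)
for lo in np.arange(-.12,.1,.03):
    k=m&(yr>lo)&(yr<lo+.03); print(round(lo,2),k.sum(),np.median(P[...,2][k]) if k.any() else '')
```

```text
16.55 [0.51785291 0.07492799 0.22542836] [ 0.07340204 -0.25104539  0.6076359 ]
-0.12 979 0.4759235186436631
-0.09 718 0.4472038145295262
-0.06 508 0.13838619941578673
-0.03 313 0.13234732004611327
0.0 250 0.12854483974068287
0.03 240 0.12515650556614488
0.06 214 0.12176287611789022
0.09 16 0.1179810388625604
```

Emit:
servo_tool(
  rows=[
    [0.0, [0, 0, -0.02], [0, 0, 0]],
    [0.0, [0, 0, -0.02], [0, 0, 0]],
    [0.0, [0, 0, -0.02], [0, 0, 0]],
    [0.0, [0, 0, -0.01], [0, 0, 0]],
    [0.0, [0, 0, -0.005], [0, 0, 0]],
  ],
)

```text
time: 17.1
tcp_pos: [0.5176, 0.0743, 0.1509]
tcp_rot: [-2.466, -1.946, 0.003]
wrist_force: [-3.4, -0.8, 10.1]
finger_gap: 0.0005
grip_force: 4.8
```

Emit:
servo_tool(
  rows=[
    [0.0, [0, 0, -0.004], [0, 0, 0]],
    [0.0, [0, 0, -0.004], [0, 0, 0]],
    [0.0, [0, 0, -0.003], [0, 0, 0]],
    [0.0, [0, 0, -0.003], [0, 0, 0]],
  ],
)

```text
time: 17.5
tcp_pos: [0.5181, 0.0737, 0.1385]
tcp_rot: [2.467, 1.945, 0.0]
wrist_force: [-1.4, -1.6, 3.4]
finger_gap: 0.0003
grip_force: 1.3
```

Emit:
servo_tool(
  rows=[
    [0.0, [0, 0, -0.002], [0, 0, 0]],
    [0.0, [0, 0, -0.002], [0, 0, 0]],
    [0.0, [0, 0, -0.002], [0, 0, 0]],
    [0.0, [0, 0, 0], [0, 0, 0]],
  ],
)

```text
time: 17.9
tcp_pos: [0.5185, 0.0746, 0.1323]
tcp_rot: [-2.466, -1.946, -0.002]
wrist_force: [-1.2, -0.1, 4.7]
finger_gap: 0.0006
grip_force: 2.8
```

Emit:
servo_tool(
  rows=[
    [0.0, [0, 0, -0.002], [0, 0, 0]],
    [0.0, [0, 0, -0.002], [0, 0, 0]],
    [0.0, [0, 0, 0], [0, 0, 0]],
    [0.0, [0, 0, 0], [0, 0, 0]],
  ],
)

```text
time: 18.3
tcp_pos: [0.5188, 0.0746, 0.1314]
tcp_rot: [-2.465, -1.944, -0.004]
wrist_force: [-14.8, -1.8, 41.1]
finger_gap: 0.0
grip_force: 21.0
```

Emit:
servo_tool(
  rows=[
    [0.0, [0, 0, 0.005], [0, 0, 0]],
    [0.0, [0, 0, 0.02], [0, 0, 0]],
    [0.0, [0, 0, 0.04], [0, 0, 0]],
    [0.0, [0, 0, 0.04], [0, 0, 0]],
    [0.0, [0, 0, 0.04], [0, 0, 0]],
  ],
)

```text
time: 18.8
tcp_pos: [0.5179, 0.0744, 0.2742]
tcp_rot: [2.466, 1.946, 0.0]
wrist_force: [0.9, 1.7, 0.2]
finger_gap: 0.0007
grip_force: 0.0
```

Run:
```python
from h import *
s=monitor.read_state();print(s['time'],s['tcp_pos'],s['wrist_force'])
a=snap('scene');P=world(a);f=a['frame'];cv2.imwrite('pics/s7.png',f[:,:,::-1])
d=P-np.array([.535,.149,0]);yr=d[...,0]*.231+d[...,1]*.973;xr=d[...,0]*.973-d[...,1]*.231
m=(abs(xr)<.08)&(P[...,2]>.108)&(P[...,2]<.16)&(f.min(-1)>90)&(yr>-.08)&(yr<.08)
print(m.sum(),np.polyfit(yr[m],P[...,2][m],1))
```

```text
18.8 [0.51787411 0.07436746 0.27421938] [0.91673144 1.73886873 0.21136856]
1570 [0.00052738 0.12005761]
```

View pics/s7.png

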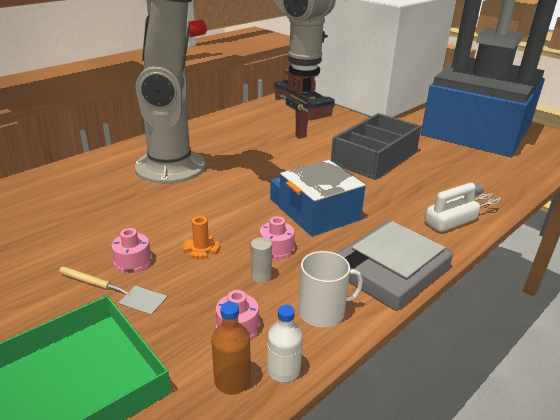

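The cover is shut and flat (slope about 0), the gripper is clear, and the spent reel and concrete core stand where they were.

```bash
python3 -c "
from workcell import bot
print(bot.sign_off())"
```

```text
the job is handed in; nothing more can be done
None
```

The reel is seated on the drive plate over the dogs, the cover is pressed shut past its catch, the empty reel and concrete core are unmoved, and the job was handed in at about 19 s of the 67 s allowed (no verdict came back).

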